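# Close up the pantry bar

## Robot

A 7-joint arm with a two-finger parallel gripper is mounted at the origin on the work surface. World frame = base frame: x ahead of the robot, y to its left, z up, the work surface at z = 0. Lengths are in m, angles in rad, forces in N, time in s.
With the tool pointing down it reaches from about 0.4 to 0.875 m from the base axis. Payload 6.5 kg.
Tool frame: the origin (TCP) lies midway between the tips of the shut fingers; the grasp point (between the pads) lies 19 mm behind it; y points along the fingers, z is the direction in which the jaws open and shut, and the axes are right-handed (so a half turn about y gives the same grasp; the last joint's range is limited). The gripper opens to 88 mm and grips with 3 to 60 N. Pads are 18 mm wide; open, the fingers measure 123 mm over their backs; the gripper's body (75 mm by 187 mm) begins 45 mm behind the grasp point.
Start: joints at [1.208, 0.536, -0.004, 1.538, 0.003, 1.067, -0.071], TCP at [0.19, -0.622, 0.239] pointing down, gripper open.
Joint ranges: [-2.7, 2.7], [-0.37, 2.16], [-1.27, 1.26], [0.24, 2.4], [-1.31, 4.45], [0.19, 1.91], [-2.76, 2.76]. Speed limits (rad/s): [2.39, 2.39, 3.14, 3.14, 3.14, 3.14, 3.14].

## Interface

Orientations are given as [roll, pitch, yaw] about the fixed x, y, z axes, in that order (R = Rz(yaw) Ry(pitch) Rx(roll)).
In Python, from workcell import r, state, cams, order, spotter gives the robot as it stands. Calls block until the motion is done:
- r.reach(position, orientation): joint-space move of the TCP to a pose.
- r.move_l(position, rot=None, vel=0.15, stop_force=None): straight line of the TCP; rot=None keeps the orientation; vel is the mean speed in m/s. With stop_force (N) it stops when the force on the tool has changed by that much, and returns True; else False.
- r.move_j(angles): joint-space move.
- r.open_gripper() and r.clamp(f_grip=None): open the fingers fully, or close them until they stop; f_grip is the grip in N (None keeps the last).
- r.wait(seconds).
- r.solve_ik(position, orientation): joint angles nearest the present ones, or None.
- state(): the state.
- cams.capture(name): name is "scene" or "top"; returns a dict with "color" (420x560x3 uint8, red, green, blue), "K" (3x3 intrinsics, pixels), "camera_from_world" (4x4, takes a point from world to camera coordinates). Camera axes: x right, y down, z forward; pixel columns grow to the right and rows downward; lengths in m; the calibration is good to about 2 mm. A picture is of the moment at which its call begins. There is no depth.
A pose or a line that the arm cannot do raises r.Unreachable and nothing moves.
- order.close_job(): hands the job in, once; it reports no verdict.
Trained networks look in a picture, given as the dict that the camera call returned (one of the last four; its "shot" number tells which), for a name from the list of things; names that differ only in an ending like _2 or _b are one class to them, and where a whole thing is asked for, a point or a joint stands for the part that bears it (a point fixed in the world has none). Each returns a list of dicts, best first, with "confidence" (0 to 1); they miss things now and then, are a little off and sometimes report something else, mostly with a low value. They report only what shows in the picture. A call takes as long as a camera call. They do not tell look-alikes from the thing itself.
- spotter.trace(picture, name): "pixels" (420x560 bool, what is visible of it) and "at" ([column, row] in pixels, amid what is visible of it).
The state is a dict: "clock": time; "joints": joint angles; "qvel": joint speeds; "effort": joint torques, N m; "position": TCP position; "tcp_rot": TCP orientation; "force": force on the tool from outside, world axes, zero at the start; "wrist_torque": the same for the moment, N m; "opening": finger opening in m.
Only numpy, scipy, OpenCV 4.12 (cv2) and the standard library are available. Lean on these libraries where they do the work, as an engineer would, in place of code of your own. Each camera call takes 0.05 s, during which the arm holds its last target. There are 200 camera calls.

## Task

Close up the bar: press the brass button on the oak box so its tray springs out, put every bottle stopper from the counter into the tray, then push the tray home until it clicks and stays shut. Also hang the wooden muddler by its eye on the peg of the steel stand, and seat the dark slate coaster flat and level inside the brass frame on top of the box. Leave the other bar things where they stand.

Things in the scene. Friction and masses are not known exactly. Their poses are not given: they have to be found in the camera images.
- caddy: Fixed oak drawer box, 200 (x) x 260 (y) x 80 mm high. Origin: centre of its underside, on the counter. Its -x face is the front, where the tray comes out. It is turned up to about 7 degrees about z.
- dock (a point): Centre of the brass coaster frame's floor, on top of the box, 80 mm above the counter; axes as the box. The frame is a recess 68 mm along x by 104 mm along y between brass strips 5 mm wide and 4 mm high on all four sides. It takes the coaster with its long side along y, 2 mm play at each side; the coaster then stands 8 mm proud of the strips.
- tray (a joint): Slide of the tray in m: 0 = home and latched, grows as it comes out along the box's -x, 0.105 = fully out. A spring drives it out (5 N at home, 1.5 N out) within about a second once the latch lets go. To close, push its front about 3 mm past home (stop at -0.004): it clicks, and let go it rests at about 0; unlatched it springs out again. The push needed rises to about 8 to 12 N.
- tray_floor (a point): Centre of the tray's inner floor, 14 mm above the counter (moves with the tray), axes as the box. Inside, the tray is 87 mm (x) by 206 mm (y); side and rear walls, 5 mm thick, rise 26 mm above this floor; the front panel, 8 mm thick, rises 56 mm above it. With the tray fully out its whole inside is open from above, just in front of the box.
- tray_front (a point): Middle of the outer face of the brass push pad (70 mm wide, from 26 to 60 mm above the counter) that stands 20 mm proud of the tray's front panel (240 mm wide, from 10 to 70 mm above the counter, flush with the box's front when home); the face looks to the box's -x. This point is 43 mm above the counter. Push here toward the box's +x.
- release (a joint): Travel of the brass push button in m: 0 = up, 0.008 = fully down; springs back up. Starts to move at 2 N, fully down 6 N. The latch lets go between 0.002 and 0.006.
- release_top (a point): Centre of the top face of the round brass button (dia 28 mm, in a steel collar dia 44 mm), on top of the box toward its -y side; 96 mm above the counter when up. Press straight down.
- muddler: Loose dark wooden muddler, 132 mm tall, 150 g, standing upright on the counter on its round foot (dia 44 mm, 28 mm high). Its upper end is a flat upright paddle 44 mm wide (its y), 16 mm thick (its x), from 82 to 132 mm above the underside, with a round eye. Origin: centre of the underside; z up.
- muddler_eye (a point): Centre of the muddler's eye, 107 mm above its underside: a round hole of dia 23 mm through the paddle along the muddler's own x (either way round is the same). Axes as the muddler.
- stand: Fixed steel peg stand: base 90 x 80 x 12 mm, an upright post 30 mm wide and 12 mm thick, 192 mm tall, at its +x side, and one peg. Origin: centre of its underside on the counter; the peg points to its -x.
- peg_root (a point): Where the peg's axis leaves the post, 170 mm above the counter; axes as the stand.
- peg_tip (a point): Free end of the peg's axis (its round end extends 5 mm more), 60 mm from the root toward the stand's -x and 8 mm higher; peg dia 10 mm; axes as the stand. The muddler hangs with its eye over the peg, paddle facing along the stand's x, eye centre 6 to 37 mm from this point toward the stand's +x (further in, its foot meets the post).
- coaster: Loose dark slate coaster, 64 mm (x) by 100 mm (y) by 12 mm thick, 180 g, flat on the counter. Origin: centre of its underside; z up.
- stopper1: Loose bottle stopper, 70 g, standing on its steel cap (dia 40 mm, 14 mm high) with a black round plug (dia 22 mm, 26 mm high) pointing up; 40 mm tall in all. Origin: centre of the cap's underside. All stoppers are alike; 2 to 4 of the four are present (None = absent).
- stopper2: Loose bottle stopper, 70 g, standing on its steel cap (dia 40 mm, 14 mm high) with a black round plug (dia 22 mm, 26 mm high) pointing up; 40 mm tall in all. Origin: centre of the cap's underside. All stoppers are alike; 2 to 4 of the four are present (None = absent).
- stopper3: Loose bottle stopper, 70 g, standing on its steel cap (dia 40 mm, 14 mm high) with a black round plug (dia 22 mm, 26 mm high) pointing up; 40 mm tall in all. Origin: centre of the cap's underside. All stoppers are alike; 2 to 4 of the four are present (None = absent).
- stopper4: Loose bottle stopper, 70 g, standing on its steel cap (dia 40 mm, 14 mm high) with a black round plug (dia 22 mm, 26 mm high) pointing up; 40 mm tall in all. Origin: centre of the cap's underside. All stoppers are alike; 2 to 4 of the four are present (None = absent).
- olives: Bystander, leave alone: glass jar, dia 70 mm, 90 mm tall. Origin: centre of its underside.
- tumbler: Bystander, leave alone: white ceramic cup, dia 68 mm, 75 mm tall. Origin: centre of its underside.
- salt: Bystander, leave alone: white ceramic salt shaker, dia 48 mm, 48 mm tall. Origin: centre of its underside.
- bowl: Bystander, leave alone: blue bowl, dia 90 mm, 45 mm tall. Origin: centre of its underside.
Mind the look-alikes: they are no part of the job. What is shaped like the stopper1 but red is not meant.

How it is judged:
On the way, in this order (a step that is already met when the one before it is completed fails the run):
1. the button is pressed and the tray has sprung out (value of joint tray above 0.095 m), for 0.2 s.
2. every stopper lies inside the open tray (x of stopper1 in the frame of tray_floor between -0.045 and 0.045 m and y of stopper1 in the frame of tray_floor between -0.105 and 0.105 m and z of stopper1 in the frame of tray_floor between -0.004 and 0.026 m and x of stopper2 in the frame of tray_floor between -0.045 and 0.045 m and y of stopper2 in the frame of tray_floor between -0.105 and 0.105 m and z of stopper2 in the frame of tray_floor between -0.004 and 0.026 m and x of stopper3 in the frame of tray_floor between -0.045 and 0.045 m and y of stopper3 in the frame of tray_floor between -0.105 and 0.105 m and z of stopper3 in the frame of tray_floor between -0.004 and 0.026 m and x of stopper4 in the frame of tray_floor between -0.045 and 0.045 m and y of stopper4 in the frame of tray_floor between -0.105 and 0.105 m and z of stopper4 in the frame of tray_floor between -0.004 and 0.026 m and value of joint tray above 0.08 m), for 0.3 s.
3. the tray is pushed home with all stoppers in it (x of stopper1 in the frame of tray_floor between -0.045 and 0.045 m and y of stopper1 in the frame of tray_floor between -0.105 and 0.105 m and z of stopper1 in the frame of tray_floor between -0.004 and 0.026 m and x of stopper2 in the frame of tray_floor between -0.045 and 0.045 m and y of stopper2 in the frame of tray_floor between -0.105 and 0.105 m and z of stopper2 in the frame of tray_floor between -0.004 and 0.026 m and x of stopper3 in the frame of tray_floor between -0.045 and 0.045 m and y of stopper3 in the frame of tray_floor between -0.105 and 0.105 m and z of stopper3 in the frame of tray_floor between -0.004 and 0.026 m and x of stopper4 in the frame of tray_floor between -0.045 and 0.045 m and y of stopper4 in the frame of tray_floor between -0.105 and 0.105 m and z of stopper4 in the frame of tray_floor between -0.004 and 0.026 m and value of joint tray below 0.004 m), for 0.3 s.
At the end, for the whole second after the job is handed in: Every stopper is in the tray; the tray is latched shut (under 4 mm open); the muddler hangs by its eye on the peg, upright within 0.25 rad, foot 30 mm or more above the counter; the coaster lies in the frame within 6 mm of centre, under 2 mm above its floor, level within 0.03 rad; all at rest (all of step 3 and linear speed of each of stopper1, stopper2, stopper3, stopper4, muddler below 0.05 m/s and x of muddler_eye in the frame of peg_tip between 0.006 and 0.056 m and y of muddler_eye in the frame of peg_tip between -0.009 and 0.009 m and z of muddler_eye in the frame of peg_tip between -0.022 and -0.001 m and angle between muddler's own z axis and vertical below 0.25 rad and height (world z) of muddler above 0.03 m and x of coaster in the frame of dock between -0.006 and 0.006 m and y of coaster in the frame of dock between -0.006 and 0.006 m and z of coaster in the frame of dock below 0.002 m and angle between coaster's own z axis and vertical below 0.03 rad); the robot touches nothing.
It fails at once if one of the bystanders is pushed more than 40 mm or knocked over (distance of any of olives, tumbler, salt, bowl from where it was at the start of the episode above 0.04 m or angle between any of olives, tumbler, salt, bowl's own z axis and vertical above 0.6 rad).
Of stopper1, stopper2, stopper3, stopper4 only 2 to 4 are there at a start; the rules pass over those that are not, and their reading is None.
At some moment in a run one of stopper1, stopper2, stopper3, stopper4 may be knocked a few centimetres aside while the robot is not near it.
It also fails if it takes over 210 s, if anything falls off the work surface, if the arm or the gripper's body presses on something with over 40 N, if the wrist force passes 120 N, or if a joint passes its speed limit or range.

## Working session

There is one attempt and no reset: what is moved stays moved. The work goes in short steps, each a Python script; the robot and the scene stay as the last script left them, time stands still between calls to the robot, and variables do not carry over. Pictures are saved under pics/ and viewed, about 12 in all and at most 16, crops included, and the job is handed in when it is done.

```bash
mkdir -p pics; ls
cat > h.py <<'E'
import numpy as np, cv2
from workcell import r, state, cams, order, spotter
def save(c,n,crop=None,s=1):
    im=c["color"][:,:,::-1]
    if crop: x0,y0,x1,y1=crop; im=im[y0:y1,x0:x1]
    cv2.imwrite("pics/"+n,cv2.resize(im,None,fx=s,fy=s,interpolation=cv2.INTER_CUBIC))
def ray(c,uv):
    T=c["camera_from_world"];R=T[:3,:3];o=-R.T@T[:3,3]
    d=R.T@np.linalg.inv(c["K"])@np.array([uv[0],uv[1],1.]);return o,d
def at_z(c,uv,z):
    o,d=ray(c,uv);return o+d*(z-o[2])/d[2]
def proj(c,p):
    p=np.atleast_2d(p);T=c["camera_from_world"];q=(T[:3,:3]@p.T).T+T[:3,3];q=(c["K"]@q.T).T;return q[:,:2]/q[:,2:]
E
python3 - <<'E'
from h import *
print(state())
for n in("top","scene"):
    c=cams.capture(n);save(c,n+"0.png",s=1.4)
    T=c["camera_from_world"];print(n,-T[:3,:3].T@T[:3,3],T[:3,:3].round(3).tolist(),c["K"].tolist())
    for k in "caddy tray_front release_top muddler stand coaster stopper1 olives tumbler salt bowl dock muddler_eye peg_tip".split():
        try:
            for d in spotter.trace(c,k)[:6]:
                m=d["pixels"];ys,xs=np.nonzero(m)
                print(n,k,round(d["confidence"],2),np.round(d["at"],1),m.sum(),(xs.min(),ys.min(),xs.max(),ys.max()),at_z(c,d["at"],0).round(3),c["color"][m].mean(0).round())
        except Exception as e: print(k,e)
E
```

```text
pics
{'clock': 0.0, 'joints': array([ 1.20781381,  0.53716538, -0.00442006,  1.5388651 ,  0.00258349,
        1.06730008, -0.07120452]), 'qvel': array([-0.0014973 ,  0.00076831,  0.0010518 ,  0.00109089, -0.00083023,
        0.00275736,  0.00114544]), 'effort': array([ 4.14865408e-04, -5.70967841e+01,  9.90993083e-01, -2.51601148e+01,
       -5.63047046e-02,  1.79433619e-02,  1.71119432e-04]), 'position': array([ 0.18988612, -0.62100143,  0.23784289]), 'tcp_rot': array([-1.57252422e+00, -1.22207802e-04, -2.84476657e+00]), 'force': array([-0.14781044, -0.35972923, -0.25338643]), 'wrist_torque': array([-0.04221383, -0.03128976,  0.06099678]), 'opening': 0.08841706717414828}
top [0.36166535 0.02178687 1.06738447] [[0.004, -1.0, 0.014], [-0.982, -0.007, -0.186], [0.187, -0.013, -0.982]] [[392.0667771661064, 0.0, 272.6619727451015], [0.0, 392.0667771661064, 209.732591584636], [0.0, 0.0, 1.0]]
top caddy 0.64 [272.3 172.2] 7894 (np.int64(225), np.int64(134), np.int64(325), np.int64(218)) [0.672 0.01  0.   ] [133.  97.  69.]
top tray_front 0.64 [273.2 210.7] 587 (np.int64(230), np.int64(207)
[... 4212 characters left out ...]
  0.   ] [153. 154. 148.]
scene tumbler 0.55 [325.6 137.7] 483 (np.int64(320), np.int64(123), np.int64(340), np.int64(150)) [0.44 0.47 0.  ] [147. 142. 140.]
scene bowl 0.65 [370.4 206. ] 610 (np.int64(358), np.int64(193), np.int64(387), np.int64(219)) [0.718 0.295 0.   ] [ 66.  90. 115.]
scene dock 0.67 [294.4 252. ] 8316 (np.int64(236), np.int64(195), np.int64(356), np.int64(313)) [0.639 0.021 0.   ] [119.  82.  53.]
scene muddler_eye 0.84 [132.6 316.7] 652 (np.int64(121), np.int64(293), np.int64(148), np.int64(334)) [ 0.441 -0.381  0.   ] [68. 54. 46.]
scene peg_tip 0.84 [186.6 348.3] 1652 (np.int64(165), np.int64(300), np.int64(211), np.int64(374)) [ 0.604 -0.357  0.   ] [125. 122. 125.]
```

View pics/top0.png

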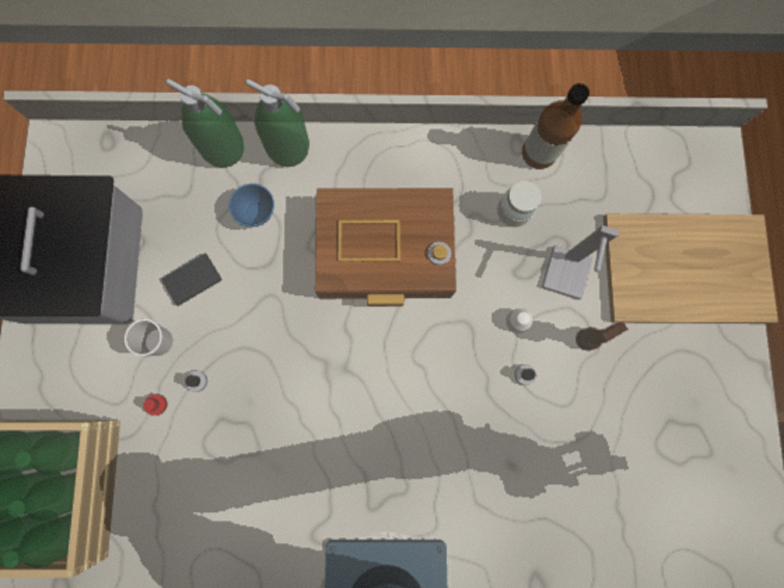

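View pics/scene0.png

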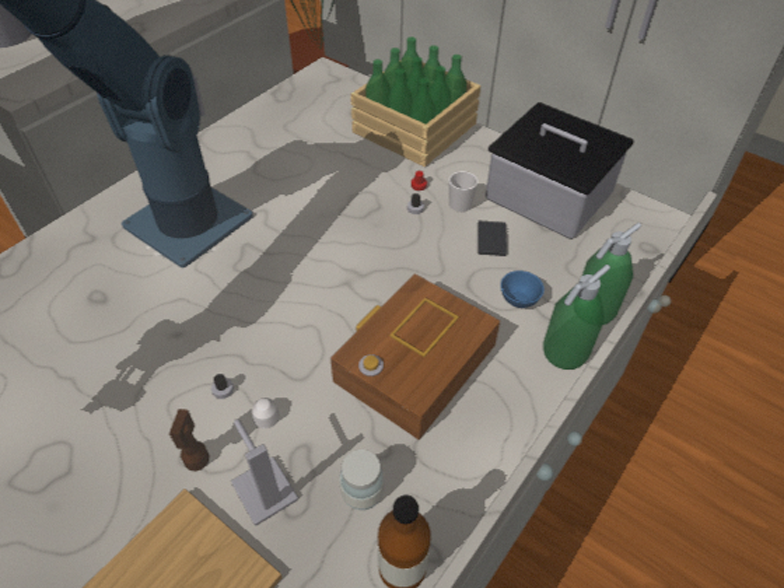

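Both pictures show two stoppers: top-view crop pixels (136,272) and (373,266). The red look-alike is at (109,291), the coaster at (137,199), the box at (275,173), the stand at (411,187) and the muddler at (425,245). Next I fit models to the masks.

```bash
cat > fit.py <<'E'
from h import *
from scipy.optimize import minimize
def box(x0,x1,y0,y1,z0,z1): return np.array([[x,y,z] for x in(x0,x1) for y in(y0,y1) for z in(z0,z1)])
def cyl(rad,z0,z1,cx=0,cy=0):
    a=np.linspace(0,2*np.pi,24,endpoint=False);return np.array([[cx+rad*np.cos(t),cy+rad*np.sin(t),z] for z in(z0,z1) for t in a])
def place(P,q):
    c,s=np.cos(q[2]),np.sin(q[2]);return P@np.array([[c,-s,0],[s,c,0],[0,0,1]]).T+[q[0],q[1],0]
def render(c,parts,q,S=4):
    m=np.zeros((420*S,560*S),np.uint8)
    for P in parts:
        h=cv2.convexHull((((proj(c,place(P,q))+.5)*S-.5)*16).round().astype(np.int32).reshape(-1,1,2))
        cv2.fillConvexPoly(m,h,255,shift=4)
    return cv2.resize(m,(560,420),interpolation=cv2.INTER_AREA)/255.
def fit(views,parts,q0,yaw=True):
    def cost(q):
        q=q if yaw else [*q[:2],0];e=0
        p=parts(q) if callable(parts) else parts
        for c,m in views:
            a=render(c,p,q);e+=1-np.minimum(a,m).sum()/np.maximum(a,m).sum()
        return e/len(views)
    best=None
    for y0 in ([q0[2]] if np.isscalar(q0[2]) else q0[2]):
        x=np.array([q0[0],q0[1],y0,*q0[3:]]) if yaw else np.array(q0[:2])
        sim=np.vstack([x]+[x+d for d in np.diag([.012,.012,.12,.01][:len(x)])])
        o=minimize(cost,x,method="Nelder-Mead",options=dict(initial_simplex=sim,xatol=2e-4,fatol=1e-4,maxiter=150))
        if best is None or o.fun<best.fun:best=o
    return best.x,best.fun
def mask(c,names,uv,lim=12):
    """mask among detections nearest to a pixel"""
    for n in names:
        for d in spotter.trace(c,n):
            if np.hypot(*(np.array(d["at"])-uv))<lim:return d["pixels"].astype(float)
    return None
CADDY=[box(-.1,.1,-.13,.13,0,.08),box(-.12,-.1,-.035,.035,.026,.06)]
STOP=[cyl(.02,0,.014),cyl(.011,.014,.04)]
COAST=[box(-.032,.032,-.05,.05,0,.012)]
MUD=[cyl(.022,0,.028),cyl(.010,.028,.082),box(-.008,.008,-.022,.022,.082,.132)]
def STAND(q):
    x=q[3] if len(q)>3 else .033  # post face x
    rt=np.array([x,0,.17]);tp=np.array([x-.06,0,.178])
    sph=lambda p:p+.005*np.array([[a,b,d] for a in(-.58,.58) for b in(-.58,.58) for d in(-.58,.58)]+[[0,1,0],[0,-1,0],[0,0,1],[0,0,-1],[-1,0,0]])
    return [box(-.045,.045,-.04,.04,0,.012),box(x,x+.012,-.015,.015,0,.192),np.vstack([sph(rt),sph(tp)])]
E
cat > m.py <<'E'
from fit import *
t=cams.capture("top");s=cams.capture("scene")
V=lambda names,ut,us:[(c,m) for c,m in((t,mask(t,names,ut) if ut else None),(s,mask(s,names,us) if us else None)) if m is not None]
R={}
for k,names,ut,us,parts,q0,yaw in [
 ("caddy",["caddy","dock"],(274,173),(297,251),CADDY,(.66,0,0),True),
 ("stopA",["stopper1"],(136,272),(299,147),STOP,(.4,.36),False),
 ("stopB",["stopper1","release_top","muddler"],(373,265),(157,275),STOP,(.41,-.26),False),
 ("coaster",["coaster","peg_tip"],(137,199),(350,169),COAST,(.59,.39,[-.5,0,.5]),True),
 ("muddler",["muddler","muddler_eye"],(425,245),(132,314),MUD,(.46,-.39,[0,.8,1.6,2.4]),True),
 ("stand",["stand","peg_tip"],(411,187),(185,348),STAND,(.63,-.38,[-.5,0,.5],.033),True)]:
    v=V(names,ut,us)
    if not v: print(k,"none");continue
    q,f=fit(v,parts,q0,yaw); R[k]=q; print(k,len(v),q.round(4),"miss",round(f,3))
    for c,m in v:
        q1,f1=fit([(c,m)],parts,tuple(q),yaw);print("   single",q1.round(4),round(f1,3))
np.save("poses.npy",R,allow_pickle=True)
out=[]
for c,crops in((t,[(105,170),(100,245),(345,240),(395,150)]),(s,[(320,145),(270,125),(125,250),(110,295)])):
    im=cv2.resize(c["color"][:,:,::-1],None,fx=4,fy=4,interpolation=cv2.INTER_CUBIC)
    for k,p in(("caddy",CADDY),("stopA",STOP),("stopB",STOP),("coaster",COAST),("muddler",MUD),("stand",STAND)):
        if k not in R:continue
        q=R[k]; pp=p(q) if callable(p) else p
        for P in pp:
            h=cv2.convexHull(((proj(c,place(P,q if len(q)>2 else [*q,0]))+.5)*4-.5).astype(np.int32).reshape(-1,1,2));cv2.polylines(im,[h],True,(0,255,0),1)
    out.append(np.hstack([im[4*y:4*y+280,4*x:4*x+200] for x,y in crops]))
cv2.imwrite("pics/ov1.png",np.vstack(out))
E
python3 m.py
```

```text
caddy 2 [0.6567 0.0051 0.0128] miss 0.02
   single [0.6567 0.0049 0.0074] 0.02
   single [0.6569 0.0056 0.0144] 0.018Traceback (most recent call last):
  File "m.py", line 14, in <module>
    q,f=fit(v,parts,q0,yaw); R[k]=q; print(k,len(v),q.round(4),"miss",round(f,3))
        ~~~^^^^^^^^^^^^^^^^
  File "fit.py", line 22, in fit
    for y0 in ([q0[2]] if np.isscalar(q0[2]) else q0[2]):
                                      ~~^^^
IndexError: tuple index out of range
```

```bash
sed -i 's/for y0 in (\[q0\[2\]\] if np/for y0 in ([0] if not yaw else [q0[2]] if np/' fit.py; python3 m.py
```

```text
caddy 2 [0.6564 0.0043 0.0104] miss 0.015
   single [0.6559 0.0044 0.0156] 0.015
   single [0.657  0.0047 0.0157] 0.013
stopA 2 [0.3928 0.3615] miss 0.167
   single [0.3906 0.3606] 0.189
   single [0.3924 0.362 ] 0.135
stopB 1 [ 0.4077 -0.2659] miss 0.185
   single [ 0.4077 -0.2659] 0.185
coaster 2 [0.5913 0.3843 0.5724] miss 0.087
   single [0.5915 0.3837 0.588 ] 0.068
   single [0.5901 0.3851 0.567 ] 0.098
muddler 2 [ 0.4766 -0.3901  0.5339] miss 0.084
   single [ 0.4767 -0.3914  0.5462] 0.076
   single [ 0.4771 -0.3896  0.5387] 0.074
stand 2 [ 0.6099 -0.3587 -0.3199  0.0248] miss 0.064
   single [ 0.6112 -0.3597 -0.3227  0.0229] 0.068
   single [ 0.6098 -0.3583 -0.3187  0.0262] 0.051
```

View pics/ov1.png

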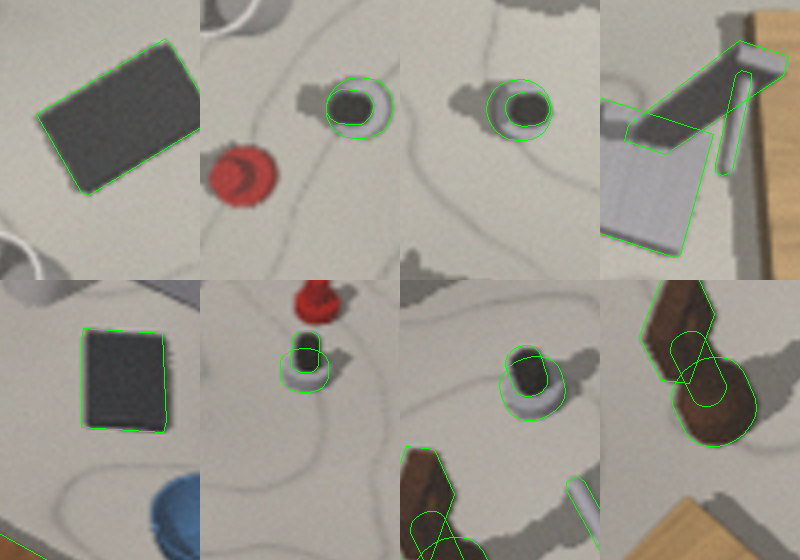

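The overlays line up to about a pixel. Next, locate the button and frame on the box top.

```bash
cat > b.py <<'E'
from fit import *
R=np.load("poses.npy",allow_pickle=True).item();q=np.array(R["caddy"])
P=lambda l:place(np.array([l]),q)[0]
loc=lambda w:place(np.array([[w[0]-q[0],w[1]-q[1],0]]),[0,0,-q[2]])[0][:2]
for n in("top","scene"):
    c=cams.capture(n);hsv=cv2.cvtColor(c["color"],cv2.COLOR_RGB2HSV)
    top=render(c,[box(-.097,.097,-.127,.127,.08,.08)],q,1)>.5
    hs=hsv[top];m=((hsv[...,0]>=17)&(hsv[...,0]<=32)&(hsv[...,1]>90)&(hsv[...,2]>95)&top).astype(np.uint8)
    k,l,st,ce=cv2.connectedComponentsWithStats(m,connectivity=8)
    for i in range(1,k):
        if st[i,4]<12:continue
        big=st[i,2]>20
        if big:
            cs=cv2.findContours((l==i).astype(np.uint8),cv2.RETR_EXTERNAL,cv2.CHAIN_APPROX_NONE)[0]
            hm=np.zeros((420,560),np.uint8);cv2.fillConvexPoly(hm,cv2.convexHull(np.vstack(cs)),1)
            ql,f=fit([(c,hm.astype(float))],[box(-.039,.039,-.057,.057,.08,.084)],(*P([0,.02,0])[:2],q[2]))
            print(n,"frame",ql.round(4),round(f,3),"local",loc(ql).round(4))
        else:
            w=at_z(c,ce[i],.096);print(n,"blob",st[i],ce[i].round(1),"at .096",w.round(4),"local",loc(w).round(4))
E
python3 b.py
```

```text
top frame [ 0.6501  0.0338 -0.0017] 0.023 local [-0.006   0.0296]
top blob [309 175  10  10  83] [313.6 179.6] at .096 [ 0.6255 -0.0953  0.096 ] local [-0.0319 -0.0993]
scene frame [0.6524 0.0361 0.0158] 0.035 local [-0.0036  0.0318]
scene blob [260 254  10  11  92] [264.5 258.7] at .096 [ 0.631  -0.0974  0.096 ] local [-0.0264 -0.1014]
```

```bash
cat >> h.py <<'E'
def best(pos,yaw,n=2):
    """tool-down pose: pick the equivalent yaw (half-turn symmetric) with least wrist motion"""
    j0=state()["joints"];o=[]
    for k in range(-n,n+1):
        j=r.solve_ik(pos,[-np.pi/2,0,yaw+k*np.pi])
        if j is not None:o.append((np.abs(np.array(j)-j0).max()+.5*max(0,abs(j[6])-2),yaw+k*np.pi))
    return [-np.pi/2,0,min(o)[1]]
def go(pos,yaw):
    o=best(pos,yaw);r.reach(pos,o);return o
E
python3 - <<'E'
from h import *
r.clamp(10)
p=[.628,-.096]
go([*p,.2],.011)
r.move_l([*p,.11],vel=.15)
print(r.move_l([*p,.0885],vel=.03,stop_force=14),state()["position"],state()["force"])
r.wait(.2);r.move_l([*p,.2]);r.open_gripper();r.wait(.8);print(state()["clock"])
r.reach([.45,-.25,.25],best([.45,-.25,.25],.011))
c=cams.capture("top");save(c,"top1.png",s=1.4)
E
```

```text
False [ 0.62817142 -0.09611408  0.08886708] [-0.43084631 -1.01351542  5.81820892]
11.3167
```

View pics/top1.png

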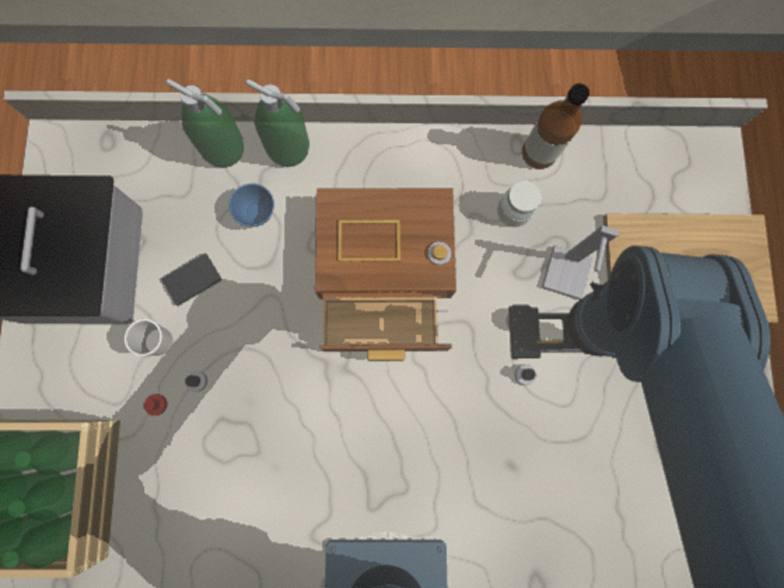

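The button worked: the tray is out, at about (388,322) in the enlarged view, and stopper B is still at (525,375). Picking B next, with a fresh fix first.

```bash
cat > st.py <<'E'
from fit import *
def find_stops():
    """all non-red stoppers seen on the counter, [x,y,miss]"""
    out=[]
    for n in("top","scene"):
        c=cams.capture(n)
        for nm in ("stopper1","stopper2"):
          for d in spotter.trace(c,nm):
            m=d["pixels"];col=c["color"][m].mean(0)
            if not 60<m.sum()<450 or col[0]>1.4*col[1]:continue
            w=at_z(c,d["at"],.02);q,f=fit([(c,m.astype(float))],STOP,tuple(w[:2]),False)
            if f<.35 and not any(o[0]==n and np.hypot(*(o[1]-q))<.01 for o in out):out.append((n,q,round(f,3)))
    return out
def pick(p,yaw,z=.017):
    o=go([*p,.13],yaw);r.move_l([*p,z],vel=.12);r.clamp(15);op=state()["opening"]
    r.move_l([*p,.15]);print("opening",op,state()["opening"]);return state()["opening"]
def put(local):
    q=np.load("poses.npy",allow_pickle=True).item()["caddy"]
    p=place(np.array([[-.1535+local[0],local[1],0]]),q)[0][:2]
    go([*p,.15],q[2]);r.move_l([*p,.034],vel=.12);r.open_gripper();r.move_l([*p,.15]);print("put",p,state()["clock"])
E
python3 - <<'E'
from st import *
f=find_stops();print(f)
b=[x[1] for x in f if np.hypot(*(x[1]-[.409,-.266]))<.02]
p=np.mean(b+[np.array([.409,-.2665])],0);print(p)
if pick(p,np.pi/2)>.015: put([.012,-.038])
f=find_stops();print(f)
E
```

```text
[('top', array([0.39245661, 0.361285  ]), np.float64(0.081)), ('scene', array([ 0.40794836, -0.26504579]), np.float64(0.074))]
[ 0.40847418 -0.26577289]
opening 0.02146024096584515 0.021372291846603327
put [ 0.51527605 -0.03512628] 21.175
[('top', array([0.39190504, 0.36200539]), np.float64(0.104)), ('scene', array([ 0.50599447, -0.02564623]), np.float64(0.192))]
```

Run:
```python
from st import *
f=find_stops();print(f)
a=[x[1] for x in f if np.hypot(*(x[1]-[.3925,.3615]))<.02]
p=np.mean(a,0);print(p)
if pick(p,1.13)>.015: put([-.012,.038])
r.reach([.45,.3,.3],best([.45,.3,.3],0))
t=cams.capture("top");s=cams.capture("scene")
im=np.hstack([cv2.resize(t["color"],None,fx=1.4,fy=1.4)[::,:392][:,:0] if 0 else cv2.resize(t["color"][110:320,100:400],(400,280)),cv2.resize(s["color"][110:320,130:430],(400,280))])
cv2.imwrite("pics/tr2.png",im[:,:,::-1])
```

```text
[('top', array([0.39245967, 0.36138669]), np.float64(0.27)), ('scene', array([ 0.50736786, -0.02601386]), np.float64(0.239))]
[0.39245967 0.36138669]
opening 0.02154193667214708 0.02158910530573667
put [0.49048724 0.04062011] 30.825
```

View pics/tr2.png

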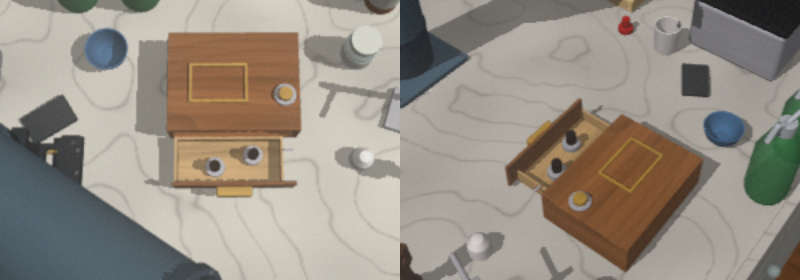

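Both stoppers stand in the tray (left picture, about (215,167) and (253,155)), and none remain on the counter. Pushing the tray home.

```bash
cat > push.py <<'E'
from fit import *
q=np.load("poses.npy",allow_pickle=True).item()["caddy"]
W=lambda x,y=0:place(np.array([[x,y,0]]),q)[0][:2]
r.clamp(10)
x0=-.252
o=best([*W(x0),.15],q[2]);r.reach([*W(x0),.15],o)
r.move_l([*W(x0),.036])
print(r.move_l([*W(-.145),.036],vel=.07,stop_force=25),state()["position"],state()["force"])
print(r.move_l([*W(-.118),.036],vel=.02,stop_force=18),state()["position"],state()["force"])
r.wait(.3);print(state()["force"])
r.move_l([*W(-.18),.036],vel=.1);r.wait(.5);r.move_l([*W(-.25),.036]);r.move_l([*W(-.25),.2])
r.open_gripper()
r.reach([.45,.3,.3],best([.45,.3,.3],0));print(state()["clock"])
t=cams.capture("top");s=cams.capture("scene")
cv2.imwrite("pics/tr3.png",np.hstack([cv2.resize(t["color"][110:320,100:400],(400,280)),cv2.resize(s["color"][110:320,130:430],(400,280))])[:,:,::-1])
E
python3 push.py
```

```text
False [0.51096827 0.00279226 0.03585018] [-4.26973973  0.68832103 -1.06642318]
True [0.52798153 0.00293585 0.03514755] [-5.22021001 -0.3308299   2.35614051]
[-4.90444041  0.47285281  3.04819104]
44.075
```

View pics/tr3.png

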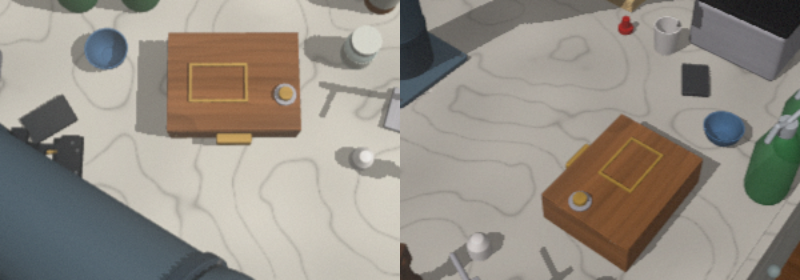

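The tray is shut and flush with the box front. Coaster next, with a small search in case it lands on a strip.

```bash
cat > co.py <<'E'
from fit import *
q=np.load("poses.npy",allow_pickle=True).item()["caddy"];yb=.012
p=[.5910,.3844];zt=.0065
go([*p,.12],.572-np.pi/2);r.move_l([*p,zt],vel=.1);r.clamp(40);print("open",state()["opening"])
r.move_l([*p,.18]);print("open",state()["opening"],state()["force"])
d=np.array([.6512,.035]);go([*d,.18],yb-np.pi/2);r.move_l([*d,.100],vel=.1);r.wait(.2)
t=cams.capture("top");s=cams.capture("scene")
cv2.imwrite("pics/co1.png",np.hstack([cv2.resize(t["color"][130:200,230:330],(400,280)),cv2.resize(s["color"][200:270,250:350],(400,280))])[:,:,::-1])
for dx,dy in [(0,0),(.0015,0),(-.0015,0),(0,.0015),(0,-.0015),(.0015,.0015),(.0015,-.0015),(-.0015,.0015),(-.0015,-.0015),(.003,0),(-.003,0),(0,.003),(0,-.003)]:
    r.move_l([d[0]+dx,d[1]+dy,.0945],vel=.05);r.wait(.1)
    hit=r.move_l([d[0]+dx,d[1]+dy,.0870],vel=.02,stop_force=5);z=state()["position"][2]
    print(dx,dy,hit,z.round(4),state()["force"].round(1))
    if z<.0885:break
print(state()["position"],state()["clock"])
E
python3 co.py
```

```text
open 0.06312982586814303
open 0.06275570224189499 [-0.13842569  0.01398015 -3.23640384]
0 0 True 0.0867 [-0.8  0.2  6.3]
[0.65107005 0.03493359 0.08671755] 51.5917
```

View pics/co1.png

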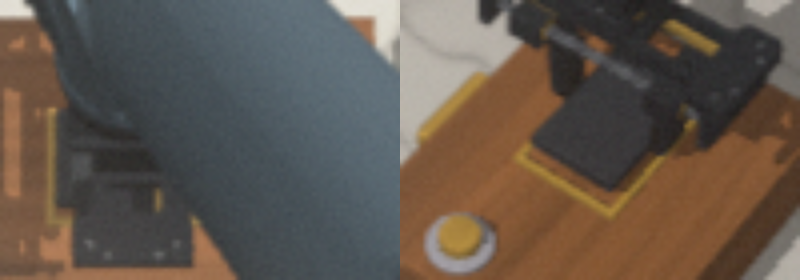

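The coaster dropped into the frame at the first try: contact came at floor height, not strip height. Release and check.

Run:
```python
from fit import *
p=state()["position"];r.open_gripper();r.move_l([*p[:2],.2]);r.reach([.45,-.1,.35],best([.45,-.1,.35],0))
r.reach([.4,-.35,.35],best([.4,-.35,.35],0.534))
t=cams.capture("top");s=cams.capture("scene")
cv2.imwrite("pics/co2.png",np.hstack([cv2.resize(t["color"][130:200,230:330],(400,280),interpolation=cv2.INTER_CUBIC),cv2.resize(s["color"][200:270,250:350],(400,280),interpolation=cv2.INTER_CUBIC)])[:,:,::-1])
print(state()["clock"],state()["joints"].round(2))
for c in(t,s):
    for k in("coaster","muddler"):
        for d in spotter.trace(c,k)[:2]:
            w=at_z(c,d["at"],.092 if k=="coaster" else 0);print(k,d["confidence"],d["at"],w)
            m=d["pixels"].astype(float)
            if k=="coaster" and np.hypot(w[0]-.651,w[1]-.035)<.04:print(fit([(c,m)],[box(-.032,.032,-.05,.05,.084,.092)],(.651,.035,0)))
```

```text
55.2417 [ 0.75  0.23 -0.14  1.71  0.03  1.2  -0.44]
coaster 0.74 [263.7, 170.4] [0.65000488 0.03293883 0.092     ]
(array([0.64948176, 0.03475458, 0.00953275]), np.float64(0.015932239991362063))
coaster 0.17 [180.9, 146.4] [0.71305292 0.24903818 0.092     ]
muddler 0.91 [424.3, 239.4] [ 0.48423979 -0.4086709   0.        ]
coaster 0.61 [303.3, 231.1] [0.65431833 0.03393765 0.092     ]
(array([ 0.65225164,  0.03505952, -0.00561175]), np.float64(0.04831689565740238))
coaster 0.16 [187.1, 345.2] [ 0.63890557 -0.37237769  0.092     ]
muddler 0.67 [132.8, 313.5] [ 0.434279   -0.37494507  0.        ]
```

View pics/co2.png

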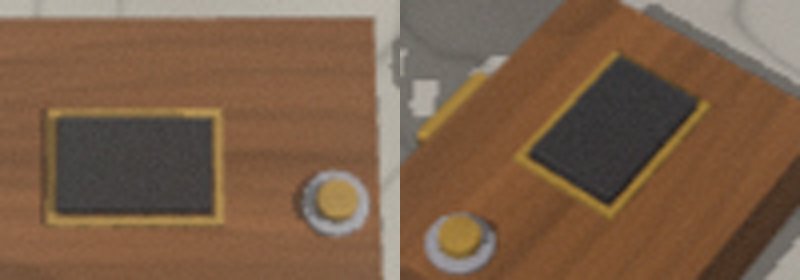

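The coaster sits inside the frame all round, and the fits put its centre within about 2 mm. Now the muddler.

```bash
cat > mu.py <<'E'
from fit import *
p=[.4768,-.3902]
go([*p,.2],.534);r.move_l([*p,.088],vel=.1);r.clamp(30);print("open",state()["opening"])
r.move_l([*p,.24]);print("open",state()["opening"],state()["force"].round(1))
ys=-.320;T=np.array([.5768,-.3478,.178]);u=np.array([np.cos(ys),np.sin(ys),0])
eye=lambda x,dz=0:T+u*x+[0,0,-x*8/60*(x>0)+dz-.019]
go(eye(-.05,.06),ys);r.move_l(eye(-.05),vel=.1);r.wait(.5)
t=cams.capture("top");s=cams.capture("scene")
cv2.imwrite("pics/mu1.png",np.hstack([cv2.resize(t["color"][145:250,370:520],(400,280),interpolation=cv2.INTER_CUBIC),cv2.resize(s["color"][265:370,100:250],(400,280),interpolation=cv2.INTER_CUBIC)])[:,:,::-1])
print(state()["position"],eye(-.05),state()["clock"],state()["tcp_rot"],state()["joints"].round(2))
E
python3 mu.py
```

```text
open 0.04403687652703163
open 0.043689013707642416 [-0.4 -0.5 -1.3]
[ 0.52932777 -0.33206113  0.15902345] [ 0.52933823 -0.33207167  0.159     ] 61.55 [-1.57079082e+00  5.97083077e-06  2.82160070e+00] [ 0.47  0.58  0.03  1.67 -0.02  0.88 -1.39]
```

View pics/mu1.png

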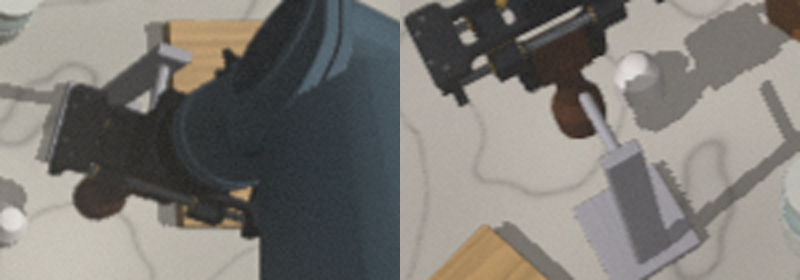

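The muddler is held upright in front of the peg, with the paddle facing along it (right picture, peg tip near (585,97)). Insert, lower, release.

```bash
cat > mu2.py <<'E'
from fit import *
ys=-.320;T=np.array([.5768,-.3478,.178]);u=np.array([np.cos(ys),np.sin(ys),0])
eye=lambda x,dz=0:T+u*x+[0,0,-x*8/60*(x>0)+dz-.019]
for x in(-.01,.022):
    h=r.move_l(eye(x,-.001),vel=.04,stop_force=6);print(x,h,state()["position"],state()["force"].round(1))
    if h:break
if not h:
    print(r.move_l(eye(.022,-.011),vel=.015,stop_force=2.5),state()["position"]-eye(.022),state()["force"].round(1))
    r.wait(.2);t=cams.capture("top")
s=cams.capture("scene")
cv2.imwrite("pics/mu2.png",cv2.resize(s["color"][265:370,100:250],(600,420),interpolation=cv2.INTER_CUBIC)[:,:,::-1])
E
python3 mu2.py
```

```text
-0.01 False [ 0.56705773 -0.34465939  0.15798022] [-0.   0.8 -0.5]
0.022 False [ 0.59747946 -0.35470361  0.15502338] [ 1.1 -0.1 -1.4]
True [-3.07324050e-05 -4.33554405e-05 -6.01123332e-03] [0.  0.1 4.5]
```

View pics/mu2.png

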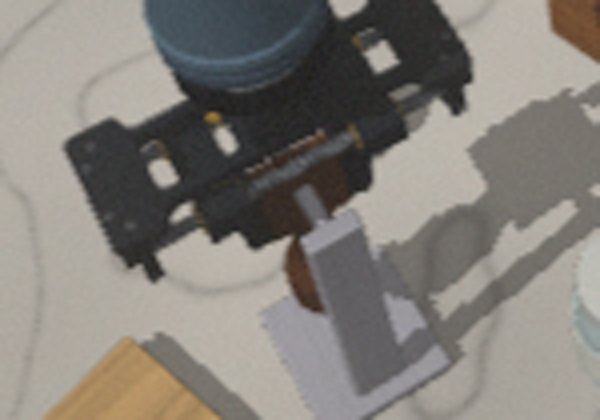

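The peg is through the eye, and contact came 6 mm down against an expected 6.5 mm. Release and check.

Run:
```python
from fit import *
p=state()["position"];r.open_gripper();r.wait(.4);r.move_l([*p[:2],.3],vel=.08)
r.reach([.4,-.1,.4],best([.4,-.1,.4],0));r.wait(2)
t=cams.capture("top");s=cams.capture("scene")
cv2.imwrite("pics/end.png",np.vstack([np.hstack([cv2.resize(c["color"][y:y+105,x:x+150],(400,280),interpolation=cv2.INTER_CUBIC) for c,x,y in((t,370,145),(s,100,265))]),np.hstack([cv2.resize(t["color"][100:310,90:390],(400,280)),cv2.resize(s["color"][110:320,130:430],(400,280))])])[:,:,::-1])
print(state()["clock"])
```

```text
70.975
```

View pics/end.png

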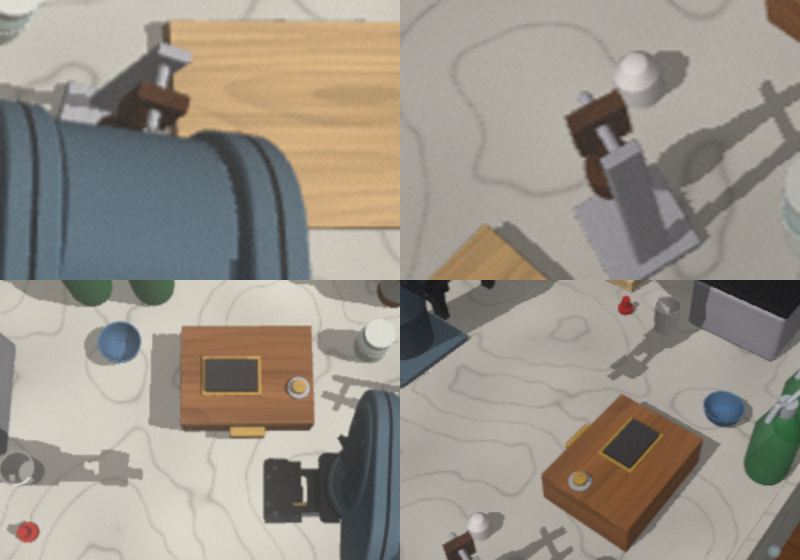

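The muddler hangs on the peg, the tray is shut, the coaster is seated and the bystanders are in place. Handing in.

```bash
python3 -c "
from h import *
order.close_job();print(state()['clock'])"
```

```text
the job is handed in; nothing more can be done
the job is handed in; nothing more can be done
```

The bar is closed up and the job was handed in at about 71 s of the 210 s allowed. No verdict came back.

- **Tray and stoppers:** I pressed the button and the tray sprang out. Only two stoppers were on the counter (plus the red look-alike, left alone), and I put both upright in the tray. I then pushed the tray until the force stop. It stayed flush with the box front in every later picture.
- **Coaster:** It dropped into the frame at the first try. The picture shows it inside the strips all round, and the image fits put its centre within about 2 mm of where I measured the frame's centre.
- **Muddler:** It hangs by its eye on the peg, upright and clear of the counter. I aimed for 22 mm in from the peg tip; I did not measure where it came to rest.

**Checks:**
- No check failed.
- The two cameras disagreed by 2 to 5 mm on the frame and button positions, so I used the averages.
- The stoppers cannot be seen once the tray is shut; I last saw them standing inside it just before the push.
- The tray latch and the bystanders were judged by eye only. The bystanders I could see looked unmoved.

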